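# Turn a handcart wheel until its valve is at the top

## Task

Gently push the spokes of the handcart wheel, one after another as needed, until its valve stem is at twelve o'clock: at the very top of the wheel, straight above the axle, ready for the pump. The tyre has just been glued, so keep off the tyre and the valve; grip nothing, and leave the candlestick, teacup and jar standing where they are. Finish clear of the wheel, with it at rest.

Things in the scene. Friction and masses are not known exactly. Their poses are not given: they have to be found in the camera images.
- stand: Plywood bench stand, fixed to the bench, carrying the wheel upright on a level axle. Origin: centre of its underside, on the bench. x: along the axle, from the front (the side where the spokes stand proud, turned away from the robot and to its right) to the back; y: level, along the wheel's face; z up. Base board 130 (x) x 260 (y) x 12 mm. At the back a post 24 mm wide, 188 mm high, x 38 to 50 mm.
- front_board (a point): Middle of the top edge of the board at the stand's front, 85 mm above the bench; axes as the stand's. The board is 12 mm thick (stand x -50 to -38 mm), 240 mm wide, and stands before the lowest part of the wheel; a riser 26 mm wide in its middle goes up to 190 mm. Bolt ends stick out 8 mm, front and back, at axle height.
- axle (a point): Centre of the wheel, on the axle, 165 mm straight above the stand's origin; axes as the stand's. Hub radius 22 mm, stand x -31 to 27 mm. Alloy rim of inner radius 104 mm.
- wheel (a joint): Turn of the wheel about the stand's x axis, rad, no stops (whole turns are the same). 0: valve straight above the axle. Growing: clockwise as seen from the front, so at pi/2 the valve is on the stand's -y side. Stiff: needs about 0.12 N m (some 2 N at mid-spoke), stays where it is left.
- spoke (a point): Middle (radius 65 mm) of one of five alike straight grey spokes, 12 x 12 mm, from the hub to radius 112 mm, 72 degrees apart: this one reads 36 degrees more than the valve, the others 108, 180, 252, 324. They stand proud to the front: stand x -26 to -14 mm. Gaps between spokes are open right through. Axes as the tyre's.
- tyre: Black rubber tyre with its valve, turning with the wheel. Origin at the wheel's centre, x along the axle as the stand's, z from the wheel's centre towards the valve. Outer radius 144 mm, 32 mm thick (x -16 to 16 mm). Not to be pushed.
- valve (a point): Inner free end (at radius 62 mm) of the valve stem, a black rubber stem 11 mm thick with a black cap 13 mm thick and 14 mm long, which stands in from the rim towards the hub in the middle plane of the wheel. Axes as the tyre's.
- candlestick: Bystander: loose brass candlestick, 115 mm high, foot 72 mm across. Origin: centre of its underside.
- teacup: Bystander: loose white mug, 60 mm high, rim 80 mm across, handle to its +y. Origin: centre of its underside.
- jar: Bystander: loose green glass jar, 90 mm high, 60 mm across. Origin: centre of its underside.

How it is judged:
At the end, for the whole second after the job is handed in: The valve is straight above the axle within 0.1 rad (about 6 degrees), the wheel is at rest, and the candlestick, teacup and jar stand upright within 15 mm of where they were (angle between valve's own z axis and vertical below 0.1 rad and height (world z) of valve above 0.21 m and velocity of joint wheel between -0.03 and 0.03 rad/s and distance of each of candlestick, teacup, jar from where it was at the start of the episode below 0.015 m and angle between each of candlestick, teacup, jar's own z axis and vertical below 0.2 rad); the robot touches nothing.
It fails at once if the freshly glued tyre or its valve was pushed (over 3 N) (contact force between any of the arm, the fingers and tyre above 3 N).
It fails at once if the wheel or stand was pushed roughly or slammed (over 60 N) (contact force between any of the fingers, the arm and stand above 60 N).
It fails at once if a bystander was moved or lifted (distance of any of candlestick, teacup, jar from where it was at the start of the episode above 0.015 m).
It also fails if it takes over 51 s, if anything falls off the work surface, if the arm or the gripper's body presses on something with over 40 N, if the wrist force passes 120 N, or if a joint passes its speed limit or range.

## Robot

A 6-joint arm with a two-finger parallel gripper is mounted at the origin on the work surface. World frame = base frame: x ahead of the robot, y to its left, z up, the work surface at z = 0. Lengths are in m, angles in rad, forces in N, time in s.
With the tool pointing down it reaches from about 0.25 to 0.775 m from the base axis. Payload 4 kg.
Tool frame: the origin (TCP) lies on the centre line of the jaws, within the pads' length; the fingertips stand 8 mm ahead of it and the grasp point (between the pads) lies 11 mm behind it; y points along the fingers, x is the direction in which the jaws open and shut, and the axes are right-handed (so a half turn about y gives the same grasp; the last joint's range is limited). The gripper opens to 94 mm and grips with 3 to 60 N. Pads are 16 mm wide; open, the fingers measure 119 mm over their backs; the gripper's body (75 mm by 177 mm) begins 78 mm behind the grasp point.
Start: joints at [1.148, 0.087, 1.371, -0, 1.684, -0.103], TCP at [0.173, 0.522, 0.214] pointing down, gripper open.
Joint ranges: [-3.1, 3.1], [-0.76, 2.03], [0.27, 2.55], [-1.08, 4.22], [0.17, 2.65], [-2.57, 2.57]. Speed limits (rad/s): [2.79, 2.79, 3.14, 3.14, 3.14, 3.14].

## Interface

Orientations are given as [roll, pitch, yaw] about the fixed x, y, z axes, in that order (R = Rz(yaw) Ry(pitch) Rx(roll)).
In Python, from bench import robot gives the robot as it stands.
- The arm moves only by the tool step_arm, never from a script. Its argument "commands" is a list of rows, each an object with "xyz": the shift along the world's x, y, z in m, a list of three; "twist": the turn, a rotation vector about the world's x, y, z in degrees, a list of three. In form: [{"xyz": [tx, ty, tz], "twist": [ax, ay, az]}, ...]. A call has 1 to 12 rows; each row is the pose to reach, as a shift and turn from the pose commanded when the call began; what a row does not reach only later rows make up. A row lasts 1/12 s, in which the tool goes at most 41.7 mm and 7.16 degrees, less where a joint would pass 70% of its speed; a pose out of reach is approached as far as the arm can. A call with a gripper value outside its range is refused whole. "fingers" is the closure in counts, from 0 (fully open) to 255 (shut), set as the call begins (left out, the last holds). The fingers move at their own pace and stop on an object; the grip force is fixed at half the most. Time passes only in rows, so rows that repeat a pose let the fingers close. It gives the time, the measured TCP pose, the force and the opening at its end, in the units of the state.
- robot.get_obs(): the state, without advancing time (a new reading comes with each control period).
- robot.snapshot(name): name is "scene" or "top"; returns (picture, depth): 400x640x3 uint8, red, green, blue; 400x640 float32, m along the optical axis (not along the pixel's ray), 0 where there is no reading.
- robot.camera_info(name): a dict with "fx", "fy", "cx", "cy" (pixels), "R" (3x3) and "t" (3): a world point X has camera coordinates R X + t. Camera axes: x right, y down, z forward; pixel columns grow to the right and rows downward; lengths in m; the calibration is good to about 2 mm. A picture is of the moment at which its call begins. camera_info takes no time and is no camera call.
- robot.close_job(): hands the job in, once; it reports no verdict.
The state is a dict: "time": time; "joint_positions": joint angles; "qvel": joint speeds; "joint_torque": joint torques, N m; "tool_pos": TCP position; "ee_rot": TCP orientation; "wrist_force": force on the tool from outside, world axes, zero at the start; "wrist_torque": the same for the moment, N m; "width": finger opening in m.
Only numpy, scipy, OpenCV 4.12 (cv2) and the standard library are available. Lean on these libraries where they do the work, as an engineer would, in place of code of your own. Each camera call takes 0.05 s, during which the arm holds its last target.

## Working session

There is one attempt and no reset: what is moved stays moved. The work goes in short steps, Python scripts to look and compute and a tool call to move; the robot and the scene stay as the last step left them, time stands still between calls to the robot, and variables do not carry over. Pictures are saved under pics/ and viewed, and the job is handed in when it is done.

Besides the shell and the picture viewer there is one more tool, called after "Call:" as name(argument=value, ...), one argument or row to a line, values as JSON. step_arm: Moves the arm, as the interface text tells. Its arguments: {"type":"object","properties":{"commands":{"type":"array"},"fingers":{"type":"number"}},"required":["commands"]}

```bash
mkdir -p pics; ls; python3 - <<'E'
from bench import robot
import cv2,numpy as np
for n in("scene","top"):
    p,d=robot.snapshot(n); cv2.imwrite(f"pics/{n}0.png",p[:,:,::-1]); np.savez(f"{n}0.npz",p=p,d=d)
    c=robot.camera_info(n); print(n,{k:np.round(v,4).tolist() for k,v in c.items() if not isinstance(v,str)})
o=robot.get_obs(); print(o)
E
```

```text
pics
scene {'fx': 399.4842, 'fy': 399.4842, 'cx': 322.7633, 'cy': 198.4199, 'R': [[-0.6332, 0.7739, 0.0091], [0.5622, 0.468, -0.6818], [-0.5319, -0.4266, -0.7315]], 't': [0.2342, -0.2996, 1.195]}
top {'fx': 503.2816, 'fy': 503.2816, 'cx': 314.4472, 'cy': 201.3965, 'R': [[0.0218, -0.9993, 0.0318], [-0.9966, -0.0242, -0.0787], [0.0795, -0.03, -0.9964]], 't': [0.1225, 0.5621, 0.9228]}
{'time': 0.1, 'joint_positions': array([ 1.14792114e+00,  8.78896946e-02,  1.37208716e+00,  1.20554542e-05,
        1.68356548e+00, -1.03102538e-01]), 'qvel': array([ 0.00077902, -0.00159837, -0.00171491, -0.00133791, -0.0025199 ,
        0.00158762]), 'joint_torque': array([ 1.89461811e-03, -3.41253161e+01, -3.03301477e+01,  7.19177839e-02,
        3.04579781e-02, -7.97227176e-05]), 'tool_pos': array([0.17270387, 0.52169415, 0.21242458]), 'ee_rot': array([-1.57058375,  0.0019381 ,  1.25102523]), 'wrist_force': array([-0.48281576,  0.16497917, -0.12364338]), 'wrist_torque': array([-0.02186532,  0.00895006,  0.01537531]), 'width': 0.09377451845730968}
```

View pics/scene0.png

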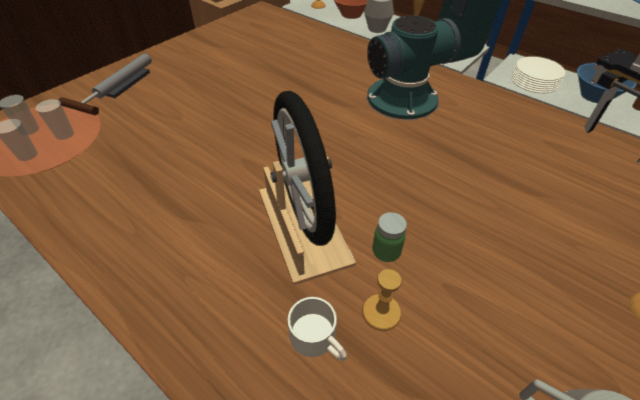

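View pics/top0.png

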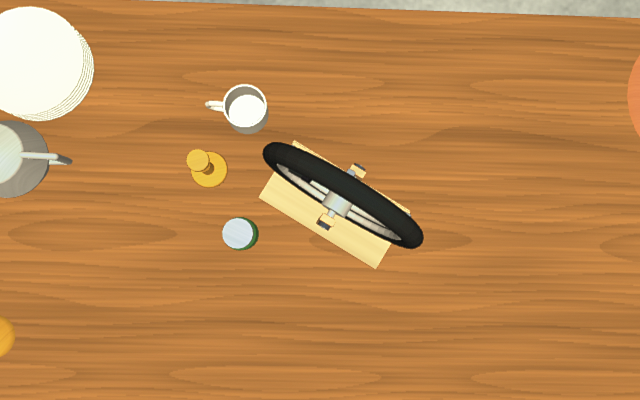

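```bash
cat > h.py <<'E'
import numpy as np,cv2
from bench import robot
def cloud(n,d):
    c=robot.camera_info(n); v,u=np.mgrid[0:d.shape[0],0:d.shape[1]]
    P=np.stack([(u-c['cx'])/c['fx']*d,(v-c['cy'])/c['fy']*d,d],-1)
    W=(P-np.array(c['t']))@np.array(c['R']); W[d<=0]=np.nan; return W
def proj(n,X):
    c=robot.camera_info(n); q=np.atleast_2d(X)@np.array(c['R']).T+np.array(c['t'])
    return np.c_[q[:,0]/q[:,2]*c['fx']+c['cx'],q[:,1]/q[:,2]*c['fy']+c['cy']]
E
python3 - <<'E'
from h import *
for n in("scene","top"):
    z=np.load(n+"0.npz");p,d=z['p'],z['d'];W=cloud(n,d)
    c=robot.camera_info(n);print(n,"cam",-np.array(c['R']).T@c['t'])
    hsv=cv2.cvtColor(p,cv2.COLOR_RGB2HSV)
    blk=(p.max(2)<45)&(W[...,2]>0.02)&(W[...,2]<0.33)&(W[...,0]>.3)
    if n=="scene": blk[:, :240]=0; blk[:,360:]=0; blk[:80]=0
    else: blk[:, :250]=0; blk[:,440:]=0
    Q=W[blk]; print(len(Q),np.nanmin(Q,0),np.nanmax(Q,0))
    m=np.median(Q,0); u,s,vt=np.linalg.svd(Q-Q.mean(0),full_matrices=False);print("mean",Q.mean(0),"normal",vt[2],s)
    x0,x1,y0,y1=(250,370,80,290) if n=="scene" else (240,440,120,280)
    k=4 if n=="top" else 3
    cv2.imwrite(f"pics/{n}0z.png",cv2.resize(p[y0:y1,x0:x1,::-1],None,fx=k if n=='top' else 2.8,fy=k if n=='top' else 2.8,interpolation=cv2.INTER_CUBIC))
    # board
    if n=="top":
        b=(hsv[...,0]<30)&(p[...,0]>190)&(p[...,2]>90)&(W[...,2]<0.03)&(W[...,2]>0.004)
        b[:, :250]=0;b[:,430:]=0;b[:120]=0;b[290:]=0
        print(b.sum(),np.nanmedian(W[b],0)); r=cv2.minAreaRect(W[b][:,:2].astype(np.float32)*1000);print(r,cv2.boxPoints(r))
E
```

```text
scene cam [0.95234967 0.46885938 0.66776915]
3190 [ 0.50838654 -0.01081641  0.04545276] [0.63784113 0.22557508 0.30934265]
mean [0.59880402 0.16146059 0.24111856] normal [ 0.88657825 -0.46006787  0.04813071] [4.20052101 2.61379246 0.46852223]
top cam [0.48421621 0.16365886 0.95986223]
3110 [ 0.47881767 -0.01918068  0.0465958 ] [0.6288519  0.22137414 0.3120867 ]
mean [0.55609356 0.1050928  0.2567838 ] normal [-0.86151267  0.50444489  0.05771713] [4.60357014 3.37742296 0.49341868]
3744 [0.52417522 0.1216951  0.01336511]
((556.90771484375, 97.24748229980469), (259.982177734375, 131.2523956298828), 59.898128509521484) [[434.93658   17.701736]
 [548.4876   -48.12645 ]
 [678.87885  176.79323 ]
 [565.3278   242.62141 ]]
```

```bash
ls pics
```

```text
scene0.png
scene0z.png
top0.png
top0z.png
```

View pics/scene0z.png

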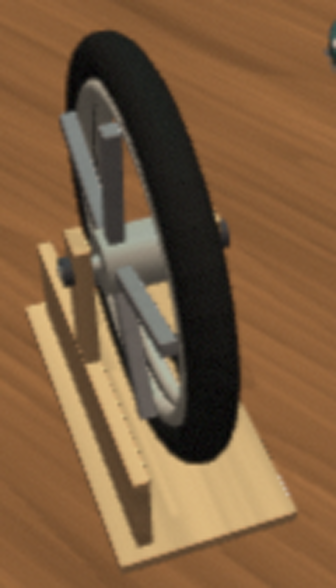

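View pics/top0z.png

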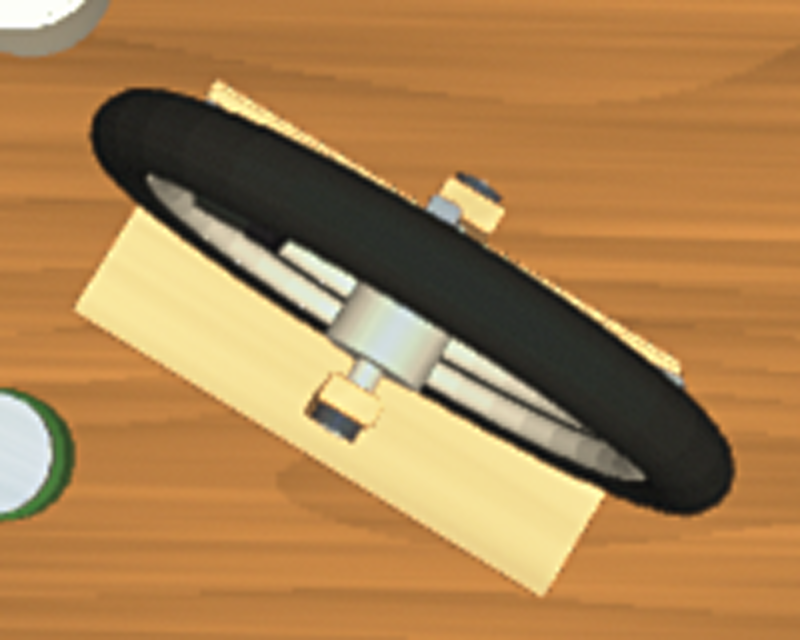

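```bash
cat >> h.py <<'E'
O=np.array([.5569,.0972,0]); th=np.deg2rad(59.9)
ys=-np.array([np.cos(th),np.sin(th),0]); xs=np.array([-np.sin(th),np.cos(th),0]); zs=np.array([0,0,1.])
S=np.stack([xs,ys,zs])   # rows
def tost(W): return (W-O)@S.T
def tow(L): return O+np.atleast_2d(L)@S
def ang(L): # wheel reading: 0 up, + towards -y
    return np.rad2deg(np.arctan2(-L[...,1],L[...,2]-.165))
E
python3 - <<'E'
from h import *
for n in("scene","top"):
    z=np.load(n+"0.npz");p,d=z['p'],z['d'];L=tost(cloud(n,d))
    r=np.hypot(L[...,1],L[...,2]-.165); a=ang(L)
    hsv=cv2.cvtColor(p,cv2.COLOR_RGB2HSV)
    if n=="scene":
        m=(abs(L[...,0]+.022)<.010)&(r>.03)&(r<.1)&(hsv[...,1]<80)
    else:
        m=(abs(L[...,0])<.012)&(r>.05)&(r<.1)&(p.max(2)<50)
    h,e=np.histogram(a[m],72,(-180,180)); print(n,[(int(e[i]),int(h[i])) for i in range(72) if h[i]])
    blk=(p.max(2)<45)&(r>.1)&(r<.15)&(abs(L[...,0])<.03); print("tyre", L[blk].min(0),L[blk].max(0))
    v,u=np.nonzero(m); 
    if n=="top": print(np.c_[u,v,np.round(L[m]*1000),np.round(a[m])][::3])
    # bystanders
for nm,(u,v) in dict(cup=(247,108),candle=(208,170),candletop=(197,160),jar=(239,234)).items():
    z=np.load("top0.npz"); W=cloud("top",z['d']); print(nm,W[v,u],tost(W[v,u]))
E
```

```text
scene [(-150, 2), (-145, 3), (-75, 3), (-70, 16), (-65, 157), (-60, 41), (0, 18), (5, 86), (10, 102), (15, 23), (65, 27), (70, 136), (75, 25), (80, 5), (135, 31), (140, 169), (145, 36), (150, 7)]
tyre [-0.01545897 -0.14613104  0.04545276] [0.01531507 0.11778057 0.30934265]
top [(100, 1), (105, 60), (110, 5)]
tyre [-0.01351573 -0.13941046  0.0465958 ] [0.0168091  0.13576017 0.3120867 ]
[[291. 170.   2. -93. 133. 109.]
 [291. 171.   4. -92. 133. 109.]
 [294. 171.   2. -87. 137. 108.]
 [294. 172.   3. -87. 134. 109.]
 [294. 173.   5. -86. 137. 108.]
 [297. 173.   2. -81. 140. 107.]
 [296. 174.   4. -82. 136. 109.]
 [299. 174.   2. -78. 140. 108.]
 [298. 175.   4. -78. 139. 108.]
 [301. 175.   2. -74. 139. 109.]
 [300. 176.   4. -75. 138. 110.]
 [303. 176.   2. -70. 145. 106.]
 [302. 177.   4. -71. 142. 108.]
 [305. 177.   2. -66. 145. 107.]
 [303. 178.   4. -69. 139. 110.]
 [306. 178.   2. -64. 147. 106.]
 [303. 179.   6. -68. 143. 108.]
 [306. 179.   4. -63. 146. 107.]
 [309. 179.   1. -59. 149. 106.]
 [307. 180.   4. -61. 146. 107.]
 [310. 180.   1. -57. 142. 112.]
 [308. 181.   5. -59. 145. 109.]]
cup [0.7370191  0.26849701 0.0065531 ] [-0.069923   -0.23852952  0.0065531 ]
candle [0.61021196 0.33182966 0.04198736] [ 0.07154638 -0.2297267   0.04198736]
candletop [0.61657505 0.3373818  0.11555748] [ 0.06882579 -0.2377213   0.11555748]
jar [0.49425077 0.265697   0.09162391] [ 0.13870412 -0.11435616  0.09162391]
```

```bash
cat > spk.py <<'E'
from h import *
def spokes(d,p,guess):
    L=tost(cloud("scene",d)); r=np.hypot(L[...,1],L[...,2]-.165)
    hsv=cv2.cvtColor(p,cv2.COLOR_RGB2HSV)
    m=(L[...,0]<-.0235)&(L[...,0]>-.030)&(r>.035)&(r<.112)&(hsv[...,1]<80)
    Q=L[m]; a=ang(Q); rr=r[m]; out=[]
    for k in range(5):
        g=(guess+72*k+180)%360-180
        s=abs((a-g+180)%360-180)<14
        if s.sum()>15:
            t=np.deg2rad(g); off=-Q[s,1]*np.cos(t)-(Q[s,2]-.165)*np.sin(t); al=-Q[s,1]*np.sin(t)+(Q[s,2]-.165)*np.cos(t)
            out.append((round(float(g)),int(s.sum()),round(float(g+np.rad2deg(np.median(np.arctan2(off,al)))),1),round(float(Q[s,0].mean()),4)))
    return out
E
python3 - <<'E'
from spk import *
from scipy.spatial.transform import Rotation as R
z=np.load("scene0.npz"); print(spokes(z['d'],z['p'],1))
o=robot.get_obs(); R0=R.from_euler('xyz',o['ee_rot']); 
k=-ys; Rt=R.from_rotvec(np.deg2rad(30)*k)*R.from_euler('xyz',[-np.pi/2,0,th])
print("rotvec",np.rad2deg((Rt*R0.inv()).as_rotvec()))
d=Rt.apply([0,1,0]);print("tooldir",tost(d+O))
def tcp(a,rr,x,lead):  # tip centre at stand coords
    a=np.deg2rad(a); y=-rr*np.sin(a)-lead*np.cos(a); zz=.165+rr*np.cos(a)-lead*np.sin(a)
    tip=tow([x,y,zz])[0]; return tip-.008*d
for a in (1,): print(tcp(a,.058,-.014,.035),"now",o['tool_pos'],"delta",tcp(a,.058,-.014,.035)-o['tool_pos'])
E
```

```text
[(1, 82, 7.7, -0.0247), (73, 77, 74.7, -0.0248), (145, 58, 144.8, -0.0245), (-71, 46, -64.0, -0.0245)]
rotvec [ 12.41834985  27.35316977 -11.53703331]
tooldir [ 5.00000000e-01 -3.52434493e-17 -8.66025404e-01]
[0.59053058 0.11932424 0.22930854] now [0.17270387 0.52169415 0.21242458] delta [ 0.41782671 -0.40236992  0.01688396]
```

```bash
cat >> spk.py <<'E'
def side(d,p,guess,n="scene"):
    L=tost(cloud(n,d)); r=np.hypot(L[...,1],L[...,2]-.165); hsv=cv2.cvtColor(p,cv2.COLOR_RGB2HSV)
    C=robot.camera_info(n); c=tost(-np.array(C['R']).T@C['t']); out=[]
    m=(L[...,0]<-.0155)&(L[...,0]>-.0235)&(r>.03)&(r<.1)&(hsv[...,1]<80); Q=L[m]
    for k in range(5):
        g=(guess+72*k+180)%360-180; t=np.deg2rad(g)
        f=lambda q:(-q[...,1]*np.cos(t)-(q[...,2]-.165)*np.sin(t), -q[...,1]*np.sin(t)+(q[...,2]-.165)*np.cos(t))
        off,al=f(Q); sg=np.sign(f(c)[0]); s=(abs(off)<.016)&(al>.03)
        if s.sum()>15:
            A=np.polyfit(al[s],off[s],1); out.append((round(float(g)),int(s.sum()),'slope-ang',round(float(g+np.rad2deg(np.arctan(A[0]))),1),'off@65',round(float(g+np.rad2deg(np.arctan((np.median(off[s])-sg*.006)/np.median(al[s])))),1)))
    return out
E
python3 - <<'E'
from spk import *
for n in("scene","top"):
    z=np.load(n+"0.npz")
    for s in side(z['d'],z['p'],2,n): print(n,s)
E
```

```text
scene (2, 136, 'slope-ang', 4.8, 'off@65', 5.7)
scene (74, 107, 'slope-ang', 76.7, 'off@65', 77.3)
scene (146, 151, 'slope-ang', 148.4, 'off@65', 148.3)
scene (-70, 135, 'slope-ang', -67.2, 'off@65', -67.5)
```

```bash
python3 - <<'E'
from h import *
d=.5*xs-.866*zs
def tcp(a,rr,x,lead):
    a=np.deg2rad(a); return tow([x,-rr*np.sin(a)-lead*np.cos(a),.165+rr*np.cos(a)-lead*np.sin(a)])[0]-.008*d
t=tcp(4.7,.058,-.014,.035); o=robot.get_obs()['tool_pos']; h=t-.2*d
print(t,h,h-o)
E
```

```text
[0.59234997 0.12246286 0.22686512] [0.67886512 0.07231179 0.40006512] [ 0.50616125 -0.44938236  0.18764054]
```

Call:
step_arm(
  commands=[
    {"xyz": [0,0,0.04],"twist": [0,0,0]},
    {"xyz": [0,0,0.08],"twist": [0,0,0]},
    {"xyz": [0,0,0.12],"twist": [0,0,0]},
    {"xyz": [0,0,0.16],"twist": [0,0,0]},
    {"xyz": [0,0,0.2],"twist": [0,0,0]},
    {"xyz": [0,0,0.22],"twist": [0,0,0]},
  ],
  fingers=255,
)

```text
time: 0.6
tool_pos: [0.1729, 0.5221, 0.4388]
ee_rot: [-1.571, -0.007, 1.251]
wrist_force: [0.6, -0.3, 0.1]
width: 0.0575
```

Call:
step_arm(
  commands=[
    {"xyz": [0.03,-0.025,0],"twist": [0,0,0]},
    {"xyz": [0.06,-0.05,0],"twist": [0,0,-2]},
    {"xyz": [0.09,-0.075,0],"twist": [1,2,-3]},
    {"xyz": [0.12,-0.1,0],"twist": [2,4,-4]},
    {"xyz": [0.15,-0.125,0],"twist": [3,6,-5]},
    {"xyz": [0.18,-0.15,0],"twist": [4,8,-6]},
    {"xyz": [0.21,-0.18,0],"twist": [5,11,-7]},
    {"xyz": [0.24,-0.21,0],"twist": [6,14,-8]},
    {"xyz": [0.27,-0.24,0],"twist": [8,17,-9]},
    {"xyz": [0.3,-0.27,0],"twist": [9,20,-10]},
    {"xyz": [0.33,-0.295,0],"twist": [11,24,-11]},
    {"xyz": [0.36,-0.32,0],"twist": [12.4,27.4,-11.5]},
  ],
)

```text
time: 1.6
tool_pos: [0.534, 0.1997, 0.4335]
ee_rot: [-1.044, -0.001, 1.043]
wrist_force: [0.6, 0.9, 1.1]
width: 0.0004
```

Call:
step_arm(
  commands=[
    {"xyz": [0.03,-0.026,0],"twist": [0,0,0]},
    {"xyz": [0.06,-0.052,0],"twist": [0,0,0]},
    {"xyz": [0.09,-0.078,0],"twist": [0,0,0]},
    {"xyz": [0.12,-0.104,0],"twist": [0,0,0]},
    {"xyz": [0.146,-0.128,0],"twist": [0,0,0]},
    {"xyz": [0.146,-0.128,-0.02],"twist": [0,0,0]},
    {"xyz": [0.146,-0.128,-0.03],"twist": [0,0,0]},
    {"xyz": [0.146,-0.128,-0.03],"twist": [0,0,0]},
  ],
)

```text
time: 2.27
tool_pos: [0.6347, 0.0745, 0.3705]
ee_rot: [-1.056, -0.013, 1.035]
wrist_force: [0.7, -0.6, -1.0]
width: 0.0006
```

```bash
python3 - <<'E'
from h import *
p,d=robot.snapshot("scene"); cv2.imwrite("pics/s1.png",p[:,:,::-1]); 
o=robot.get_obs(); print(o['tool_pos'],o['ee_rot'],o['joint_positions'])
t=np.array([0.59235,0.12246,0.22687]);print(t-o['tool_pos'])
dd=.5*xs-.866*zs; print(proj("scene",[o['tool_pos']+.008*dd]))
E
```

```text
[0.6344418  0.07507909 0.37089508] [-1.05599786 -0.01308869  1.03623669] [-0.09113051  0.72988926  0.27731608  0.41652691  2.56215809 -0.82970946]
[-0.0420918   0.04738091 -0.14402508]
[[249.71980893  86.54855885]]
```

View pics/s1.png

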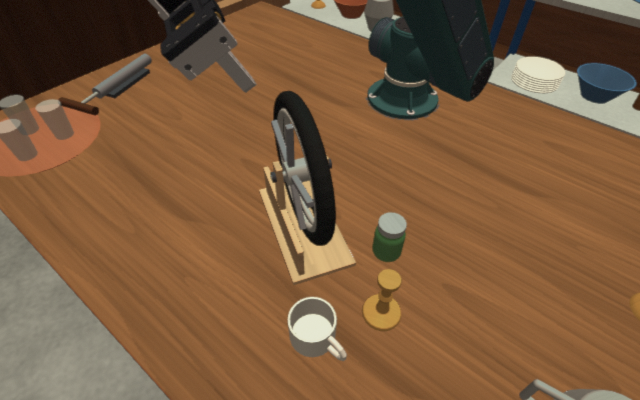

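Call:
step_arm(
  commands=[
    {"xyz": [0,0,-0.02],"twist": [0,0,0]},
    {"xyz": [0,0,-0.03],"twist": [0,0,0]},
    {"xyz": [0,0,-0.03],"twist": [0,0,0]},
  ],
)

```text
time: 2.57
tool_pos: [0.633, 0.0765, 0.3424]
ee_rot: [-1.057, -0.014, 1.038]
wrist_force: [0.3, -0.0, -0.6]
width: 0.0008
```

```bash
python3 - <<'E'
from h import *
from scipy.spatial.transform import Rotation as R
o=robot.get_obs(); print(o['tool_pos'],o['ee_rot'],o['joint_positions'])
t=np.array([0.59235,0.12246,0.22687]);print(t-o['tool_pos'],tost(o['tool_pos']))
Rt=R.from_rotvec(np.deg2rad(30)*-ys)*R.from_euler('xyz',[-np.pi/2,0,th]); print(np.rad2deg((Rt*R.from_euler('xyz',o['ee_rot']).inv()).as_rotvec()))
E
```

```text
[0.6329692  0.07654651 0.34236203] [-1.05702543 -0.0135219   1.03838788] [-0.08898097  0.68441332  0.40887874  0.36961315  2.4815834  -0.88722801]
[-0.0406192   0.04591349 -0.11549203] [-0.07616932 -0.02028113  0.34236203]
[-0.3847797   0.87706324  0.40855457]
```

Call:
step_arm(
  commands=[
    {"xyz": [-0.005,0.006,-0.015],"twist": [0,0,0]},
    {"xyz": [-0.01,0.012,-0.03],"twist": [-0.4,0.9,0.4]},
    {"xyz": [-0.015,0.018,-0.045],"twist": [-0.4,0.9,0.4]},
    {"xyz": [-0.02,0.024,-0.06],"twist": [-0.4,0.9,0.4]},
    {"xyz": [-0.025,0.03,-0.073],"twist": [-0.4,0.9,0.4]},
    {"xyz": [-0.03,0.036,-0.086],"twist": [-0.4,0.9,0.4]},
    {"xyz": [-0.034,0.04,-0.097],"twist": [-0.4,0.9,0.4]},
    {"xyz": [-0.034,0.04,-0.097],"twist": [-0.4,0.9,0.4]},
  ],
)

```text
time: 3.23
tool_pos: [0.5983, 0.1172, 0.2464]
ee_rot: [-1.048, -0.0, 1.046]
wrist_force: [-0.4, 0.6, -0.7]
width: 0.0005
```

```bash
python3 - <<'E'
from h import *
o=robot.get_obs(); print(o['tool_pos'],o['ee_rot'],o['wrist_force'])
dd=.5*xs-.866*zs; tip=o['tool_pos']+.008*dd
t=np.array([0.59235,0.12246,0.22687]);print(t-o['tool_pos'],'tip st',tost(tip))
for n in('scene','top'):
    p,d=robot.snapshot(n); u,v=proj(n,[tip])[0].astype(int)
    x0,y0=max(u-70,0),max(v-55,0); cv2.imwrite(f"pics/{n}2.png",cv2.resize(p[y0:y0+120,x0:x0+160,::-1],None,fx=5,fy=5,interpolation=cv2.INTER_CUBIC)); print((u-x0)*5,(v-y0)*5)
E
```

```text
[0.59827928 0.11715778 0.24642684] [-1.04790708e+00 -3.17807757e-04  1.04642073e+00] [-0.3939623   0.64165194 -0.66415419]
[-0.00592928  0.00530222 -0.01955684] tip st [-0.0217903  -0.03801865  0.23949884]
350 275
350 275
```

View pics/scene2.png

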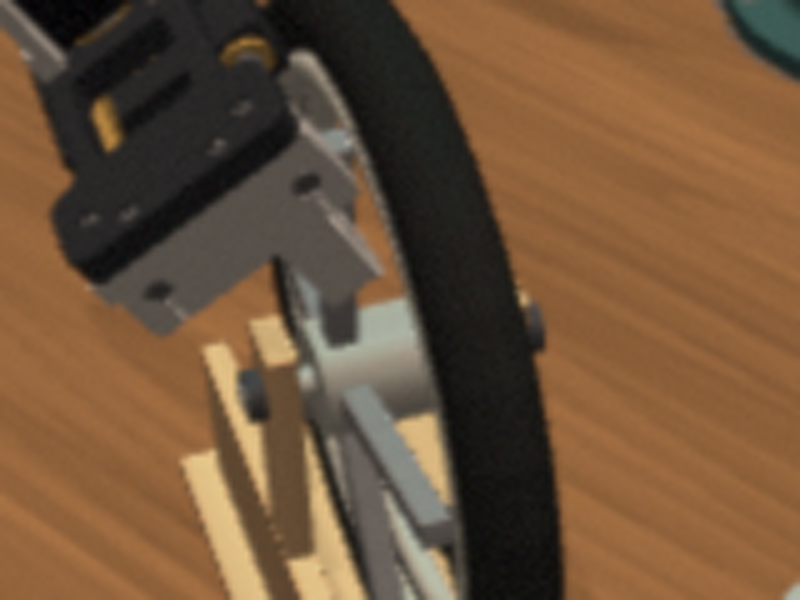

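View pics/top2.png

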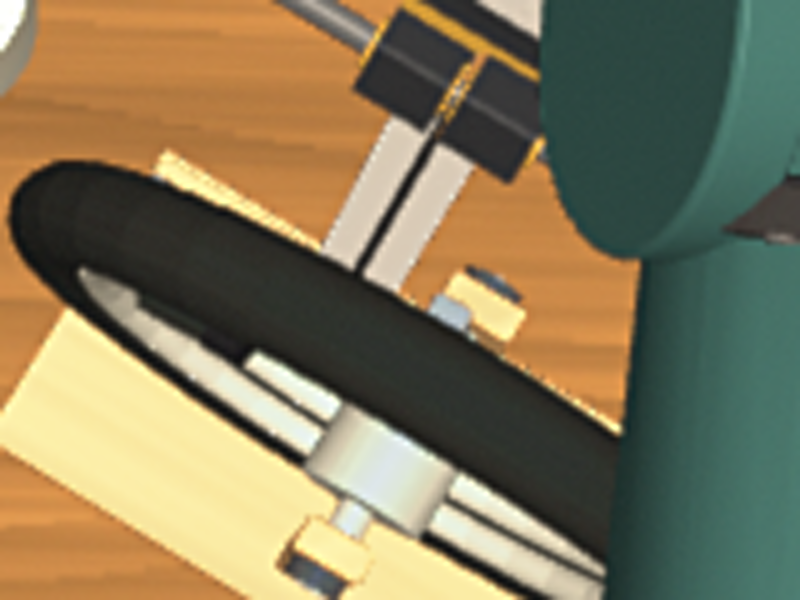

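Call:
step_arm(
  commands=[
    {"xyz": [-0.002,0.002,-0.007],"twist": [0,0,0]},
    {"xyz": [-0.004,0.004,-0.014],"twist": [0,0,0]},
    {"xyz": [-0.006,0.005,-0.02],"twist": [0,0,0]},
    {"xyz": [-0.006,0.005,-0.02],"twist": [0,0,0]},
  ],
)

```text
time: 3.67
tool_pos: [0.5929, 0.1205, 0.2255]
ee_rot: [-1.048, 0.0, 1.044]
wrist_force: [-0.1, -0.3, -0.2]
width: 0.0005
```

```bash
python3 - <<'E'
from h import *
o=robot.get_obs(); print(o['tool_pos'],o['ee_rot'],o['wrist_force'],o['joint_positions'])
dd=.5*xs-.866*zs; tip=o['tool_pos']+.008*dd
print('tip st',tost(tip))
p,d=robot.snapshot('scene'); cv2.imwrite("pics/s3.png",p[:,:,::-1])
p,d=robot.snapshot('top'); W=cloud('top',d); L=tost(W)
# clearance of whatever lies above the wheel (z>0.32) near the tyre plane
m=(L[...,2]>.315)&(abs(L[...,0])<.03)&(abs(L[...,1])<.2); print(m.sum(), L[m][:,2].min() if m.any() else None, L[m][:,1].min())
# finger knuckle points
m=(L[...,2]>.24)&(L[...,2]<.42)&(L[...,0]<-.017)&(abs(L[...,1])<.16)&(L[...,0]>-.06); q=L[m]; print(len(q)); print(np.round(q[np.argsort(-q[:,0])][:20:4],3))
E
```

```text
[0.59292637 0.12050328 0.2254992 ] [-1.04818052e+00  1.65993798e-04  1.04419143e+00] [-0.09534632 -0.34092846 -0.21903357] [-0.02973839  0.53742492  0.86575607  0.29551222  2.18618036 -0.95752156]
tip st [-0.01548142 -0.03822848  0.2185712 ]
9444 0.479167779188179 -0.02388087992752157
1723
[[-0.019 -0.006  0.279]
 [-0.019 -0.007  0.28 ]
 [-0.02  -0.014  0.279]
 [-0.021 -0.008  0.278]
 [-0.021 -0.005  0.276]]
```

View pics/s3.png

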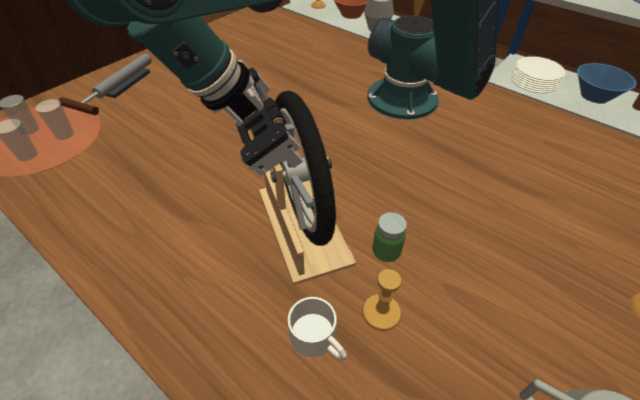

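```bash
python3 - <<'E'
from h import *
p,d=robot.snapshot('scene'); L=tost(cloud('scene',d))
for x0 in(-.2,-.15,-.1,-.075,-.05,-.025,0,.025,.05,.1):
    m=(abs(L[...,0]-x0)<.0125)&(L[...,2]>.32)&(abs(L[...,1])<.25); q=L[m]
    if len(q): i=q[:,2].argmin(); print(x0,len(q),q[i],q[:,1].min())
E
```

```text
-0.2 788 [-0.18802285 -0.05160638  0.45541356] -0.10959791224398814
-0.15 2312 [-0.13791503 -0.05611956  0.36650387] -0.0999377345186491
-0.1 2318 [-0.10747837 -0.12566129  0.32004032] -0.1281124634893537
-0.075 1657 [-0.08727416 -0.12469067  0.32000776] -0.12868754281751263
-0.05 1076 [-0.03906579  0.03307374  0.32023356] -0.12851700320027326
-0.025 179 [-0.03733074 -0.11916146  0.32002721] -0.11916146479364245
```

```bash
python3 - <<'E'
from h import *
p,d=robot.snapshot('scene'); c=robot.camera_info('scene'); Rm=np.array(c['R']);C=tost(-Rm.T@c['t'])
W=tost(cloud('scene',d))
for u in (130,160,200,240,280,300,340,400,450):
    for v in range(0,100):
        z=W[v,u,2]
        if not(z>.3): break
    q=W[max(v-1,0),u]; print(u,v,np.round(q,3))
E
```

```text
130 36 [-0.2   -0.053  0.471]
160 61 [-0.178 -0.051  0.438]
200 14 [-0.124 -0.077  0.494]
240 0 [nan nan nan]
280 2 [-0.015  0.008  0.462]
300 0 [ 0.532  1.636 -0.183]
340 0 [ 0.688  1.451 -0.136]
400 0 [ 1.568  2.318 -0.553]
450 35 [0.376 0.142 0.3  ]
```

```bash
cat >> h.py <<'E'
D=.5*xs-.866*zs
def tipst(): return tost(robot.get_obs()['tool_pos']+.008*D)
def goal(a,rc=.062,left=False,x=-.0155):
    a=np.deg2rad(a); P=np.array([-rc*np.sin(a)-.006*np.cos(a),.165+rc*np.cos(a)-.006*np.sin(a)])
    t=P+np.array([.0125 if left else -.0125,.004]); return np.array([x,t[0],t[1]])
E
python3 - <<'E'
from h import *
t=tipst(); print(t)
for a in range(5,-80,-4): 
    g=goal(a); print(a,np.round((tow(g)[0]-tow(t)[0]),4).tolist(),np.round(g,3))
E
```

```text
[-0.01624206 -0.03836937  0.22034723]
5 [-0.0079, -0.0122, 0.0099] [-0.016 -0.024  0.23 ]
1 [-0.0101, -0.0159, 0.0105] [-0.016 -0.02   0.231]
-3 [-0.0122, -0.0196, 0.0109] [-0.016 -0.015  0.231]
-7 [-0.0144, -0.0234, 0.0109] [-0.016 -0.011  0.231]
-11 [-0.0166, -0.0271, 0.0107] [-0.016 -0.007  0.231]
-15 [-0.0188, -0.0309, 0.0101] [-0.016 -0.002  0.23 ]
-19 [-0.0209, -0.0346, 0.0092] [-0.016  0.002  0.23 ]
-23 [-0.023, -0.0382, 0.0081] [-0.016  0.006  0.228]
-27 [-0.0251, -0.0417, 0.0066] [-0.016  0.01   0.227]
-31 [-0.0271, -0.0452, 0.0049] [-0.016  0.014  0.225]
-35 [-0.029, -0.0485, 0.0029] [-0.016  0.018  0.223]
-39 [-0.0308, -0.0517, 0.0006] [-0.016  0.022  0.221]
-43 [-0.0326, -0.0548, -0.0019] [-0.016  0.025  0.218]
-47 [-0.0343, -0.0577, -0.0047] [-0.016  0.029  0.216]
-51 [-0.0359, -0.0604, -0.0077] [-0.016  0.032  0.213]
-55 [-0.0374, -0.063, -0.0109] [-0.016  0.035  0.209]
-59 [-0.0387, -0.0653, -0.0143] [-0.016  0.038  0.206]
-63 [-0.04, -0.0674, -0.0179] [-0.016  0.04   0.202]
-67 [-0.0411, -0.0694, -0.0216] [-0.016  0.042  0.199]
-71 [-0.042, -0.071, -0.0255] [-0.016  0.044  0.195]
-75 [-0.0429, -0.0725, -0.0295] [-0.016  0.046  0.191]
-79 [-0.0436, -0.0737, -0.0336] [-0.016  0.047  0.187]
```

Call:
step_arm(
  commands=[
    {"xyz": [-0.003,-0.005,0.006],"twist": [0,0,0]},
    {"xyz": [-0.006,-0.01,0.01],"twist": [0,0,0]},
    {"xyz": [-0.008,-0.0125,0.01],"twist": [0,0,0]},
    {"xyz": [-0.01,-0.016,0.0105],"twist": [0,0,0]},
    {"xyz": [-0.012,-0.0195,0.011],"twist": [0,0,0]},
    {"xyz": [-0.0145,-0.0235,0.011],"twist": [0,0,0]},
    {"xyz": [-0.0165,-0.027,0.0105],"twist": [0,0,0]},
    {"xyz": [-0.019,-0.031,0.01],"twist": [0,0,0]},
    {"xyz": [-0.021,-0.0345,0.009],"twist": [0,0,0]},
    {"xyz": [-0.023,-0.038,0.008],"twist": [0,0,0]},
    {"xyz": [-0.025,-0.0415,0.0065],"twist": [0,0,0]},
    {"xyz": [-0.027,-0.045,0.005],"twist": [0,0,0]},
  ],
)

```text
time: 4.87
tool_pos: [0.5662, 0.075, 0.232]
ee_rot: [-1.05, -0.001, 1.044]
wrist_force: [0.8, 0.7, 2.9]
width: 0.0006
```

```bash
python3 - <<'E'
from spk import *
o=robot.get_obs(); t=tipst(); print(t,o['wrist_force'],o['wrist_torque'])
p,d=robot.snapshot('scene'); cv2.imwrite("pics/s4.png",cv2.resize(p[60:270,200:380,::-1],None,fx=2.8,fy=2.8,interpolation=cv2.INTER_CUBIC))
for s in side(d,p,-30): print(s)
for a in range(-27,-100,-4): 
    g=goal(a); print(a,np.round((tow(g)[0]-tow(t)[0]),4).tolist(),np.round(g,3))
E
```

```text
[-0.01521238  0.0145385   0.22510847] [0.79069199 0.72706912 2.94495283] [ 0.08929687 -0.22350116 -0.11770181]
(-30, 54, 'slope-ang', -27.8, 'off@65', -26.2)
(114, 166, 'slope-ang', 116.9, 'off@65', 116.6)
(-174, 67, 'slope-ang', -171.6, 'off@65', -172.5)
(-102, 65, 'slope-ang', -99.2, 'off@65', -100.0)
-27 [0.0024, 0.0035, 0.0019] [-0.016  0.01   0.227]
-31 [0.0004, 0.0001, 0.0001] [-0.016  0.014  0.225]
-35 [-0.0016, -0.0033, -0.0019] [-0.016  0.018  0.223]
-39 [-0.0034, -0.0065, -0.0041] [-0.016  0.022  0.221]
-43 [-0.0052, -0.0095, -0.0067] [-0.016  0.025  0.218]
-47 [-0.0069, -0.0124, -0.0094] [-0.016  0.029  0.216]
-51 [-0.0085, -0.0152, -0.0124] [-0.016  0.032  0.213]
-55 [-0.0099, -0.0177, -0.0156] [-0.016  0.035  0.209]
-59 [-0.0113, -0.0201, -0.019] [-0.016  0.038  0.206]
-63 [-0.0125, -0.0222, -0.0226] [-0.016  0.04   0.202]
-67 [-0.0136, -0.0241, -0.0264] [-0.016  0.042  0.199]
-71 [-0.0146, -0.0258, -0.0303] [-0.016  0.044  0.195]
-75 [-0.0154, -0.0272, -0.0343] [-0.016  0.046  0.191]
-79 [-0.0161, -0.0284, -0.0384] [-0.016  0.047  0.187]
-83 [-0.0167, -0.0294, -0.0426] [-0.016  0.048  0.183]
-87 [-0.0171, -0.03, -0.0469] [-0.016  0.049  0.178]
-91 [-0.0173, -0.0305, -0.0512] [-0.016  0.05   0.174]
-95 [-0.0174, -0.0306, -0.0555] [-0.016  0.05   0.17 ]
-99 [-0.0174, -0.0305, -0.0599] [-0.016  0.05   0.165]
```

View pics/s4.png

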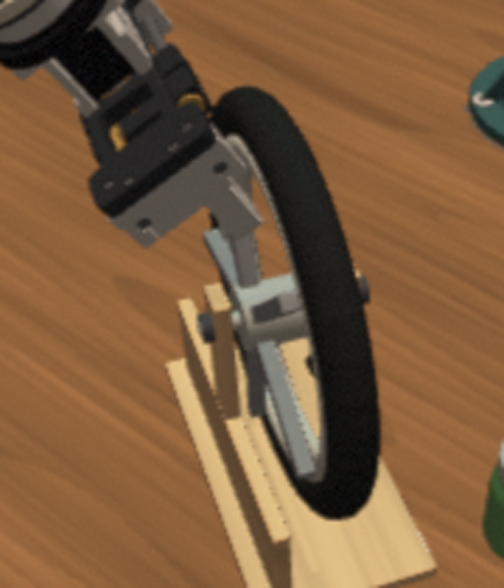

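Call:
step_arm(
  commands=[
    {"xyz": [-0.0015,-0.0033,-0.002],"twist": [0,0,0]},
    {"xyz": [-0.0035,-0.0065,-0.004],"twist": [0,0,0]},
    {"xyz": [-0.005,-0.0095,-0.0065],"twist": [0,0,0]},
    {"xyz": [-0.007,-0.0125,-0.0095],"twist": [0,0,0]},
    {"xyz": [-0.0085,-0.015,-0.0125],"twist": [0,0,0]},
    {"xyz": [-0.01,-0.0175,-0.0155],"twist": [0,0,0]},
    {"xyz": [-0.0115,-0.02,-0.019],"twist": [0,0,0]},
    {"xyz": [-0.0125,-0.022,-0.0225],"twist": [0,0,0]},
    {"xyz": [-0.0135,-0.024,-0.0265],"twist": [0,0,0]},
    {"xyz": [-0.0145,-0.026,-0.0305],"twist": [0,0,0]},
    {"xyz": [-0.0155,-0.027,-0.0345],"twist": [0,0,0]},
    {"xyz": [-0.016,-0.0285,-0.0385],"twist": [0,0,0]},
  ],
)

```text
time: 5.92
tool_pos: [0.5502, 0.0467, 0.193]
ee_rot: [-1.05, -0.001, 1.044]
wrist_force: [-1.4, 0.7, 2.8]
width: 0.0003
```

```bash
python3 - <<'E'
from spk import *
o=robot.get_obs(); t=tipst(); print(t,o['wrist_force'],o['wrist_torque'],o['joint_positions'])
p,d=robot.snapshot('scene'); cv2.imwrite("pics/s5.png",cv2.resize(p[60:270,200:380,::-1],None,fx=2.8,fy=2.8,interpolation=cv2.INTER_CUBIC))
for s in side(d,p,-76): print(s)
for a in range(-79,-113,-4): 
    for rc in (.062,.055):
        g=goal(a,rc,rc==.055); print(a,rc,np.round((tow(g)[0]-tow(t)[0]),4).tolist(),np.round(g,3))
E
```

```text
[-0.01557866  0.04707318  0.18610787] [-1.39361635  0.66481728  2.8127953 ] [-0.0542612   0.27399576  0.1045845 ] [-0.13725858  0.4397419   1.06729448  0.22274477  2.1112243  -1.11316137]
(-76, 28, 'slope-ang', -75.4, 'off@65', -78.1)
(-4, 152, 'slope-ang', -6.2, 'off@65', -4.9)
(68, 73, 'slope-ang', 66.2, 'off@65', 67.1)
(140, 162, 'slope-ang', 138.1, 'off@65', 137.8)
(-148, 16, 'slope-ang', -149.6, 'off@65', -150.6)
-79 0.062 [-0.0001, -0.0001, 0.0006] [-0.016  0.047  0.187]
-79 0.055 [-0.0092, -0.0158, -0.0007] [-0.016  0.065  0.185]
-83 0.062 [-0.0007, -0.001, -0.0036] [-0.016  0.048  0.183]
-83 0.055 [-0.0097, -0.0166, -0.0044] [-0.016  0.066  0.182]
-87 0.062 [-0.0011, -0.0017, -0.0079] [-0.016  0.049  0.178]
-87 0.055 [-0.0101, -0.0173, -0.0082] [-0.016  0.067  0.178]
-91 0.062 [-0.0013, -0.0021, -0.0122] [-0.016  0.05   0.174]
-91 0.055 [-0.0104, -0.0177, -0.0121] [-0.016  0.068  0.174]
-95 0.062 [-0.0014, -0.0023, -0.0165] [-0.016  0.05   0.17 ]
-95 0.055 [-0.0105, -0.0179, -0.0159] [-0.016  0.068  0.17 ]
-99 0.062 [-0.0014, -0.0022, -0.0209] [-0.016  0.05   0.165]
-99 0.055 [-0.0104, -0.0179, -0.0198] [-0.016  0.068  0.166]
-103 0.062 [-0.0012, -0.0019, -0.0252] [-0.016  0.049  0.161]
-103 0.055 [-0.0103, -0.0176, -0.0236] [-0.016  0.067  0.162]
-107 0.062 [-0.0008, -0.0012, -0.0295] [-0.016  0.049  0.157]
-107 0.055 [-0.01, -0.0171, -0.0275] [-0.016  0.067  0.159]
-111 0.062 [-0.0003, -0.0004, -0.0337] [-0.016  0.048  0.152]
-111 0.055 [-0.0096, -0.0163, -0.0312] [-0.016  0.066  0.155]
```

View pics/s5.png

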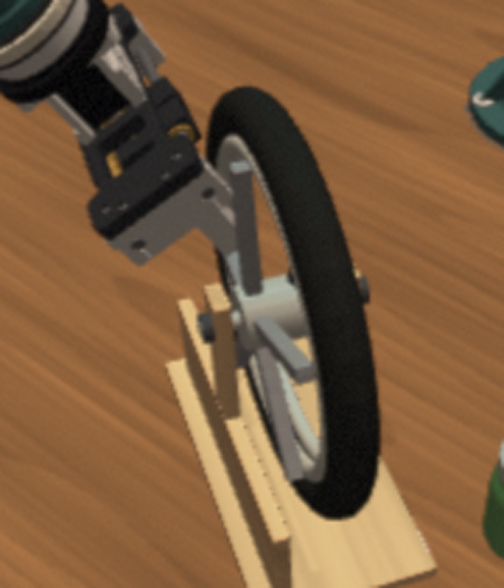

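```bash
python3 - <<'E'
from h import *
t=tipst()
for a in (-83,-87,-91,-95,-99,-102,-104,-106,-108,-109):
        g=goal(a,.048,True); print(a,np.round((tow(g)[0]-tow(t)[0]),4).tolist(),np.round(g,3))
E
```

```text
-83 [-0.0061, -0.0105, -0.0042] [-0.016  0.059  0.181]
-87 [-0.0065, -0.0111, -0.0075] [-0.016  0.06   0.178]
-91 [-0.0067, -0.0115, -0.0109] [-0.016  0.061  0.174]
-95 [-0.0069, -0.0117, -0.0142] [-0.016  0.061  0.171]
-99 [-0.0069, -0.0117, -0.0176] [-0.016  0.061  0.167]
-102 [-0.0068, -0.0116, -0.0201] [-0.016  0.061  0.165]
-104 [-0.0067, -0.0114, -0.0218] [-0.016  0.061  0.163]
-106 [-0.0066, -0.0112, -0.0235] [-0.016  0.06   0.162]
-108 [-0.0064, -0.011, -0.0252] [-0.016  0.06   0.16 ]
-109 [-0.0063, -0.0108, -0.026] [-0.016  0.06   0.159]
```

Call:
step_arm(
  commands=[
    {"xyz": [-0.0015,-0.003,-0.002],"twist": [0,0,0]},
    {"xyz": [-0.003,-0.0055,-0.004],"twist": [0,0,0]},
    {"xyz": [-0.0045,-0.008,-0.006],"twist": [0,0,0]},
    {"xyz": [-0.006,-0.0105,-0.008],"twist": [0,0,0]},
    {"xyz": [-0.0067,-0.0115,-0.0105],"twist": [0,0,0]},
    {"xyz": [-0.0068,-0.0117,-0.0125],"twist": [0,0,0]},
    {"xyz": [-0.0069,-0.0117,-0.0145],"twist": [0,0,0]},
    {"xyz": [-0.0069,-0.0117,-0.0165],"twist": [0,0,0]},
    {"xyz": [-0.0069,-0.0117,-0.0185],"twist": [0,0,0]},
    {"xyz": [-0.0068,-0.0116,-0.02],"twist": [0,0,0]},
    {"xyz": [-0.0067,-0.0114,-0.0215],"twist": [0,0,0]},
    {"xyz": [-0.0067,-0.0114,-0.022],"twist": [0,0,0]},
  ],
)

```text
time: 6.97
tool_pos: [0.5437, 0.0352, 0.1711]
ee_rot: [-1.05, -0.0, 1.044]
wrist_force: [0.5, -1.9, 2.1]
width: 0.0004
```

```bash
python3 - <<'E'
from spk import *
o=robot.get_obs(); t=tipst(); print(t,o['wrist_force'],o['wrist_torque'])
p,d=robot.snapshot('scene'); cv2.imwrite("pics/s6.png",cv2.resize(p[60:270,200:380,::-1],None,fx=2.8,fy=2.8,interpolation=cv2.INTER_CUBIC))
for s in side(d,p,-102): print(s)
for a in (-104,-106,-108,-109):
        g=goal(a,.048,True); print(a,np.round((tow(g)[0]-tow(t)[0]),4).tolist(),np.round(g,3))
E
```

```text
[-0.01569961  0.06021254  0.16421033] [ 0.51530796 -1.8913324   2.12777188] [-0.24542312 -0.03416501  0.09084292]
(-102, 24, 'slope-ang', -101.9, 'off@65', -101.8)
(-30, 178, 'slope-ang', -28.6, 'off@65', -28.4)
(114, 160, 'slope-ang', 115.5, 'off@65', 115.4)
(-174, 73, 'slope-ang', -172.6, 'off@65', -173.6)
-104 [-0.0003, -0.0002, -0.001] [-0.016  0.061  0.163]
-106 [-0.0002, 0.0, -0.0027] [-0.016  0.06   0.162]
-108 [-0.0001, 0.0003, -0.0043] [-0.016  0.06   0.16 ]
-109 [0.0, 0.0004, -0.0052] [-0.016  0.06   0.159]
```

View pics/s6.png

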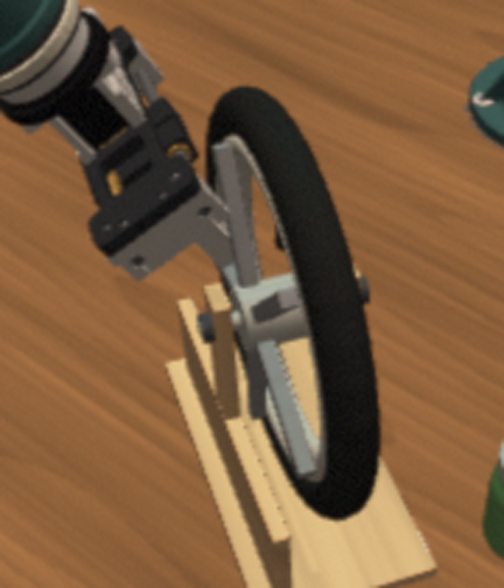

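Call:
step_arm(
  commands=[
    {"xyz": [0,0,-0.001],"twist": [0,0,0]},
    {"xyz": [0,0,-0.002],"twist": [0,0,0]},
    {"xyz": [0,0,-0.003],"twist": [0,0,0]},
    {"xyz": [0,0,-0.004],"twist": [0,0,0]},
    {"xyz": [0,0,-0.005],"twist": [0,0,0]},
    {"xyz": [0,0.0005,-0.006],"twist": [0,0,0]},
    {"xyz": [0,0.0005,-0.006],"twist": [0,0,0]},
  ],
)

```text
time: 7.6
tool_pos: [0.5439, 0.036, 0.1652]
ee_rot: [-1.05, -0.001, 1.044]
wrist_force: [1.4, -1.3, 2.1]
width: 0.0007
```

```bash
python3 - <<'E'
from spk import *
o=robot.get_obs(); t=tipst(); print(t,o['wrist_force'])
p,d=robot.snapshot('scene'); cv2.imwrite("pics/s7.png",cv2.resize(p[60:270,200:380,::-1],None,fx=2.8,fy=2.8,interpolation=cv2.INTER_CUBIC))
for s in side(d,p,-108): print(s)
E
```

```text
[-0.01543038  0.05944158  0.15826354] [ 1.36078898 -1.34411017  2.09424187]
(-108, 20, 'slope-ang', -111.4, 'off@65', -107.3)
(-36, 175, 'slope-ang', -34.2, 'off@65', -34.2)
(36, 30, 'slope-ang', 37.3, 'off@65', 38.3)
(108, 162, 'slope-ang', 109.4, 'off@65', 109.6)
(-180, 87, 'slope-ang', -178.9, 'off@65', -179.5)
```

View pics/s7.png

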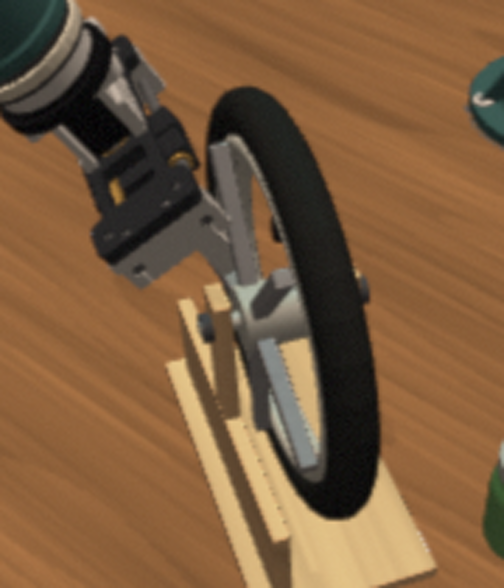

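Call:
step_arm(
  commands=[
    {"xyz": [0,0,-0.0006],"twist": [0,0,0]},
    {"xyz": [0,0,-0.0012],"twist": [0,0,0]},
    {"xyz": [0,0,-0.0012],"twist": [0,0,0]},
    {"xyz": [0.002,-0.001,0.003],"twist": [0,0,0]},
    {"xyz": [0.004,-0.0025,0.008],"twist": [0,0,0]},
    {"xyz": [0.009,-0.005,0.017],"twist": [0,0,0]},
    {"xyz": [0.017,-0.01,0.034],"twist": [0,0,0]},
    {"xyz": [0.026,-0.015,0.052],"twist": [0,0,0]},
    {"xyz": [0.035,-0.02,0.07],"twist": [0,0,0]},
    {"xyz": [0.043,-0.025,0.087],"twist": [0,0,0]},
    {"xyz": [0.052,-0.03,0.104],"twist": [0,0,0]},
    {"xyz": [0.052,-0.03,0.104],"twist": [0,0,0]},
  ],
)

```text
time: 8.65
tool_pos: [0.5976, 0.005, 0.2727]
ee_rot: [-1.057, -0.004, 1.043]
wrist_force: [1.2, 0.8, -0.2]
width: 0.0009
```

```bash
python3 - <<'E'
from spk import *
o=robot.get_obs(); t=tipst(); print(o['time'],o['tool_pos'],t,o['wrist_force'],abs(o['qvel']).max())
p,d=robot.snapshot('scene'); cv2.imwrite("pics/s8.png",cv2.resize(p[60:270,200:380,::-1],None,fx=2.8,fy=2.8,interpolation=cv2.INTER_CUBIC))
for s in side(d,p,-108): print(s)
L=tost(cloud('scene',d)); r=np.hypot(L[...,1],L[...,2]-.165)
m=(abs(L[...,0])<.012)&(r>.055)&(r<.1)&(p.max(2)<50)&(L[...,2]>.2); q=L[m]; print('valve pts',len(q),q.mean(0) if len(q) else 0, np.median(ang(q)) if len(q) else 0)
z=np.load('scene0.npz'); 
for nm,(u0,u1,v0,v1) in dict(cup=(280,350,290,365),candle=(355,410,265,335),jar=(368,412,208,264)).items():
    print(nm,int((abs(p.astype(int)-z['p'])[v0:v1,u0:u1].max(2)>25).sum()))
p,d=robot.snapshot('top'); cv2.imwrite("pics/t8.png",p[:,:,::-1])
E
```

```text
8.65 [0.59759875 0.00500084 0.27270643] [-0.07744945  0.05935537  0.26577843] [ 1.24496276  0.781173   -0.17087298] 0.09624413787114668
(-108, 48, 'slope-ang', -107.6, 'off@65', -108.0)
(-36, 178, 'slope-ang', -35.9, 'off@65', -35.0)
(36, 37, 'slope-ang', 36.7, 'off@65', 37.6)
(108, 161, 'slope-ang', 108.5, 'off@65', 108.9)
(-180, 88, 'slope-ang', -179.3, 'off@65', -180.2)
valve pts 10 [-0.0035599  -0.00533852  0.2342072 ] 4.225223458520869
cup 0
candle 0
jar 0
```

View pics/s8.png

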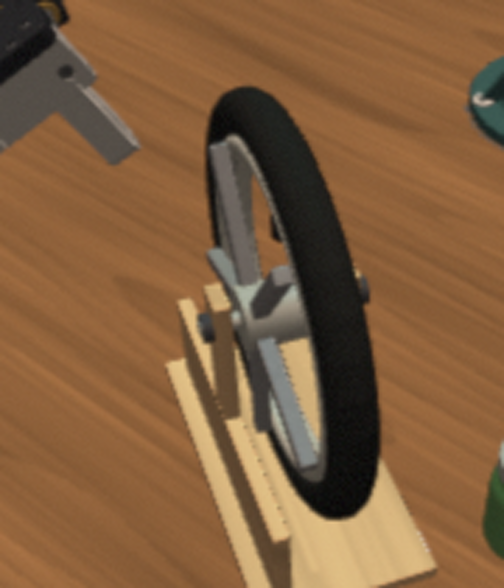

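View pics/t8.png

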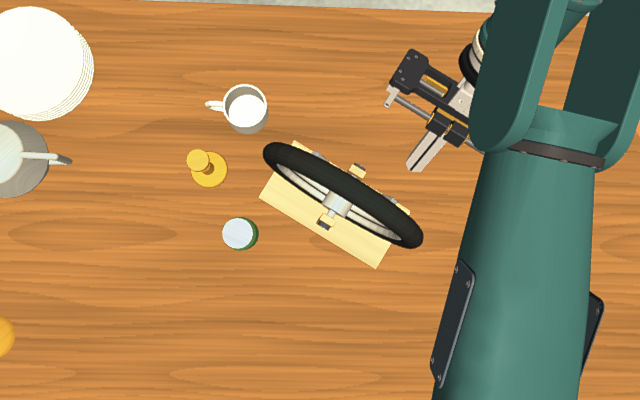

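Call:
step_arm(
  commands=[
    {"xyz": [0,0,0],"twist": [0,0,0]},
    {"xyz": [0,0,0],"twist": [0,0,0]},
    {"xyz": [0,0,0],"twist": [0,0,0]},
    {"xyz": [0,0,0],"twist": [0,0,0]},
    {"xyz": [0,0,0],"twist": [0,0,0]},
  ],
)

```text
time: 9.17
tool_pos: [0.5955, 0.0062, 0.2692]
ee_rot: [-1.05, -0.001, 1.044]
wrist_force: [0.1, -1.3, -0.2]
width: 0.0007
```

```bash
python3 - <<'E'
from spk import *
p,d=robot.snapshot('scene')
for s in side(d,p,-108): print(s)
o=robot.get_obs(); print(o['time'],abs(o['qvel']).max(),o['wrist_force'])
print(robot.close_job())
E
```

```text
(-108, 46, 'slope-ang', -107.1, 'off@65', -108.1)
(-36, 177, 'slope-ang', -35.7, 'off@65', -35.0)
(36, 32, 'slope-ang', 36.7, 'off@65', 37.5)
(108, 169, 'slope-ang', 108.6, 'off@65', 108.9)
(-180, 84, 'slope-ang', -179.6, 'off@65', -180.2)
9.2167 0.00848418007404039 [ 0.82850018 -0.38785007 -0.13537525]
the job is handed in; nothing more can be done
None
```

The valve stem is at twelve o'clock to within about 1 degree, and the job was handed in at about 9.2 s. I brought the shut fingers in from the front, tilted 30 degrees. They pushed one spoke in a single arc, turning the wheel about 113 degrees and the spoke from about 5 to -108 degrees. I then withdrew along the tool axis.

**Last checks:**
- **Valve angle:** the five spoke angles put the valve at about 0.5 degree, each spoke within about 1.5 degrees of where it should be. The few valve points visible sit about one cap radius to the side, which fits a valve at the top.
- **Wheel at rest:** the spoke angles stayed the same to about half a degree between two pictures half a second apart.
- **Bystanders:** the candlestick, teacup and jar show no pixel change in the scene view.
- **Forces and clearance:** the wrist-force readings I took during the push were all under about 4 N. The finger ended about 60 mm in front of the tyre, touching nothing.

**What disagreed:**
- My first spoke-angle estimate, from the front faces, was inconsistent by up to 7 degrees. I replaced it with fits to the spokes' side faces, which agreed with each other.
- The first hover pose was out of reach, so I approached the wheel from a nearer point.
- I did not measure contact with the tyre directly. By my calculation the finger stayed about 10 mm or more clear of it.

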